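# Set the vortex mixer's speed and hold a vial down in its touch-start cup

## Task

Turn the vortex mixer's speed knob so that its white pointer stands at the long heavy mark of the scale, and let go of the knob. Then pick up the capped sample vial that stands on its own to the left of the mixer, stand it upright in the mixer's rubber cup and press it gently straight down until the spring-loaded cup is about half way down its travel, never ramming it onto its stop; finish while holding it pressed there: the mixer only runs as long as the vial is held down. Leave everything else on the bench where it is.

Things in the scene. Friction and masses are not known exactly. Their poses are not given: they have to be found in the camera images.
- mixer: Cordless vortex mixer, fixed: white shell, grey base, 206 mm long (x), 132 mm wide (y). Origin on the worktop under it; x to its rear (control deck at the -x end), y left, z up. Flat deck 56 mm high from x = -0.108 to -0.02, vertical knob axis at x = -0.066, y = 0. Behind it a round turret, 56 mm radius, 78 mm high, about the vertical cup axis at x = +0.036, y = 0.
- knob (a joint): Speed knob, rad, 0 to 4.71, grows CLOCKWISE seen from above; stays where left, friction 0.03 N m. Round black fluted knob, 30 mm diameter, 7 to 27 mm above the deck (34 mm foot rim, 5 mm high, below). At 0 the pointer points along (-1, +1) of the mixer's x, y. Scale: 11 marks 0.471 apart from 0 to 4.71, ten short and thin; the long heavy one (13 x 3 mm) is at 3.770, on the right.
- knob_top (a point): Centre of the knob's top face, 27 mm above the deck (83 mm above the worktop). A white pointer line runs from it to the rim and down the side.
- pointer_tip (a point): Tip of the knob's white pointer, 20 mm from the knob's axis, 3 mm above the deck; turns with the knob.
- speed_mark (a point): Middle of the long heavy scale mark, printed on the deck 26 mm from the knob's axis.
- cup (a joint): How far the cup is pressed down, m: 0 up (at rest), 0.010 on its lower stop. A spring pushes it up: about 3 N to start it moving, 0.6 N more for each mm (about 6 N half way, 9 N at the stop). In this exercise the motor itself stays still.
- cup_floor (a point): Centre of the cup's flat inner floor, 100.5 mm above the worktop when the cup is up; moves with the cup. The black rubber cup is a round bowl, 42 mm across outside at the rim, 8.5 mm deep: about 26 mm wide inside at the floor and 35 mm at the rim.
- vial: Capped sample vial of clear glass with a white screw cap, upright: 21 mm diameter, 45 mm high (the cap, 20 mm wide, is the top 11 mm), 22 g; origin at the centre of its underside, z up along its axis. Stands alone on the worktop left of the mixer (two like it by the stirrer at the back are not meant).
- dish: Bystander: closed glass petri dish, 62 mm diameter, 15 mm high; origin under its centre.
- weigh_boat: Bystander: white weighing boat, 54 x 54 x 9 mm; origin under its centre.
- ball_pen: Bystander: ball pen, 145 mm long (its y), 12 mm thick; origin under its centre.
- bench_timer: Bystander: bench timer, 62 x 64 x 18 mm; origin under its centre.
- beaker: Bystander: 50 ml glass beaker, 59 mm wide, 66 mm high; origin under its centre.
There are look-alikes about, which are no part of the job. Several things look just like the vial: the one meant starts farthest to the robot's left.

How it is judged:
By the outcome, as a careful person would: the job done as asked, in the order asked, and still so for the second after the job is handed in, while the arm keeps its last pose, push and grip.
It also fails if it takes over 61 s, if anything falls off the work surface, if the arm or the gripper's body presses on something with over 40 N, if the wrist force passes 120 N, or if a joint passes its speed limit or range.

## Robot

A 6-joint arm with a two-finger parallel gripper is mounted at the origin on a cart in front of the work surface, level with it; the furniture and walls round the work are solid. World frame = base frame: x ahead of the robot, y to its left, z up, the work surface at z = 0. Lengths are in mm, angles in rad, forces in N, time in s.
With the tool pointing down it reaches from about 300 to 775 mm from the base axis. Payload 14.6 kg.
Tool frame: the origin (TCP) lies at the very end of the fingers, on their centre line; the grasp point (between the pads) lies 19 mm behind it; z points along the fingers, y is the direction in which the jaws open and shut (so a half turn about z gives the same grasp; the last joint's range is limited). The gripper opens to 94 mm and grips with 3 to 60 N. Pads are 16 mm wide; open, the fingers measure 119 mm over their backs; the gripper's body (75 mm by 177 mm) begins 78 mm behind the grasp point.
Start: joints at [1.153, 0.3, 1.521, -0, 1.321, -0.067], TCP at [189.004, 516.495, 205.446] pointing down, gripper open.
Joint ranges: [-3.03, 3.03], [-0.79, 2.21], [0.23, 2.52], [-1.04, 4.18], [0, 3.07], [-2.55, 2.55]. Speed limits (rad/s): [2.22, 2.22, 2.57, 3.14, 3.14, 3.14].

## Interface

Orientations are given as [roll, pitch, yaw] about the fixed x, y, z axes, in that order (R = Rz(yaw) Ry(pitch) Rx(roll)).
In Python, from cell import manip gives the robot as it stands.
- The arm moves only by the shell command python3 -m pendant 'ROWS' [FORCE]. ROWS is JSON, a list of rows, each an object with "claw": the finger opening in m, from 0 to 0.094; "delta_pos": the shift along the tool's x, y, z in m, a list of three; "rotation": the turn, a rotation vector about the tool's x, y, z in rad, a list of three. A call has 1 to 10 rows; each row is the pose to reach, as a shift and turn from the pose measured when the call began, along the tool's axes at that moment; what a row does not reach only later rows make up. A row lasts 1/8 s, in which the tool goes at most 62.5 mm and 10.7 degrees, less where a joint would pass 70% of its speed; a pose out of reach is approached as far as the arm can. A call with a gripper value outside its range is refused whole. The fingers move at their own pace and stop on an object; FORCE is the grip in N (left out, the last holds). Time passes only in rows, so rows that repeat a pose let the fingers close. It gives the time, the measured TCP pose, the force and the opening at its end, in the units of the state.
- manip.read_state(): the state, without advancing time (a new reading comes with each control period).
- manip.camera(name): name is "scene" or "top" or "wrist"; returns the picture (400x640x3 uint8, red, green, blue); there is no depth.
- manip.camera_model(name): a dict with "fx", "fy", "cx", "cy" (pixels), "cam_to_world" (4x4, takes a point from camera to world coordinates); the wrist camera has in their place "T_tool_cam" (4x4, takes a point from camera to tool coordinates, whose origin is the TCP and whose axes are the flange's). Camera axes: x right, y up, looking along -z (the intrinsics and any distortion apply to the point x, -y, -z); pixel columns grow to the right and rows downward; lengths in mm; the calibration is good to about 2 mm. A picture is of the moment at which its call begins: read the wrist's pose just before it. camera_model takes no time and is no camera call.
- manip.sign_off(): hands the job in, once; it reports no verdict.
The state is a dict: "clock": time; "joints": joint angles; "qd": joint speeds; "effort": joint torques, N m; "eef_pos": TCP position; "eef_rot": TCP orientation; "wrist_force": force on the tool from outside, world axes, zero at the start; "moment": the same for the moment, N m; "finger_gap": finger opening in mm.
Only numpy, scipy, OpenCV 4.12 (cv2) and the standard library are available. Lean on these libraries where they do the work, as an engineer would, in place of code of your own. Each camera call takes 0.05 s, during which the arm holds its last target.

## Working session

There is one attempt and no reset: what is moved stays moved. The work goes in short steps, Python scripts to look and compute and a shell command to move; the robot and the scene stay as the last step left them, time stands still between calls to the robot, and variables do not carry over. Pictures are saved under pics/ and viewed, and the job is handed in when it is done.

```bash
ls; mkdir -p pics; python3 - <<'E'
from cell import manip
import cv2
print(manip.read_state())
for n in ("scene","top","wrist"):
    im=manip.camera(n); cv2.imwrite(f"pics/{n}0.png",im[:,:,::-1])
    print(n,manip.camera_model(n))
E
```

```text
pics
{'clock': 0.0, 'joints': array([ 1.15337879e+00,  3.00500811e-01,  1.52157446e+00, -3.27211205e-05,
        1.32068868e+00, -6.66029261e-02]), 'qd': array([-0.00012777,  0.00089281,  0.00061433,  0.00064802,  0.00025826,
        0.00051891]), 'effort': array([ 1.77947327e-04, -5.31790280e+01, -3.52749324e+01,  7.08754733e-02,
        2.42581952e-02, -9.21481796e-05]), 'eef_pos': array([188.92196442, 516.25995073, 204.87283331]), 'eef_rot': array([-3.14042185e+00, -4.63303326e-05,  2.79078613e+00]), 'wrist_force': array([ 0.16240275, -0.05268119, -0.92244795]), 'moment': array([0.02049627, 0.0652353 , 0.01807906]), 'finger_gap': 94.22760076916308}
scene {'fx': 371.07637430779806, 'fy': 371.07637430779806, 'cx': 318.33398183677974, 'cy': 191.8503728415751, 'cam_to_world': array([[-6.97411366e-01,  3.05284395e-01, -6.48397120e-01,
        -5.60479984e+01],
       [-7.16632424e-01, -3.06456788e-01,  6.26515926e-01,
         5.08588393e+02],
       [-7.44016297e-03,  9.01601728e-01,  4.32503143e-01,
         4.78224332e+02],
       [ 0.00000000e+00,  0.00000000e+00,  0.00000000e+00,

[... 254 characters left out ...]
e-01, -1.28459996e-02,  1.66284620e-02,
        -4.86133977e+01],
       [ 1.55535872e-02,  7.96695139e-02,  9.96699982e-01,
         1.28466641e+03],
       [ 0.00000000e+00,  0.00000000e+00,  0.00000000e+00,
         1.00000000e+00]])}
wrist {'fx': 336.8043124686218, 'fy': 336.8043124686218, 'cx': 327.922557335867, 'cy': 199.54811597982084, 'T_tool_cam': array([[-1.79051584e-03,  9.57917656e-01,  2.87037556e-01,
         8.44345354e+01],
       [ 9.99998358e-01,  1.79524646e-03,  2.46708541e-04,
         5.15010155e-01],
       [-2.78976688e-04,  2.87037526e-01, -9.57919298e-01,
        -1.79731354e+02],
       [ 0.00000000e+00,  0.00000000e+00,  0.00000000e+00,
         1.00000000e+00]])}
```

View pics/scene0.png

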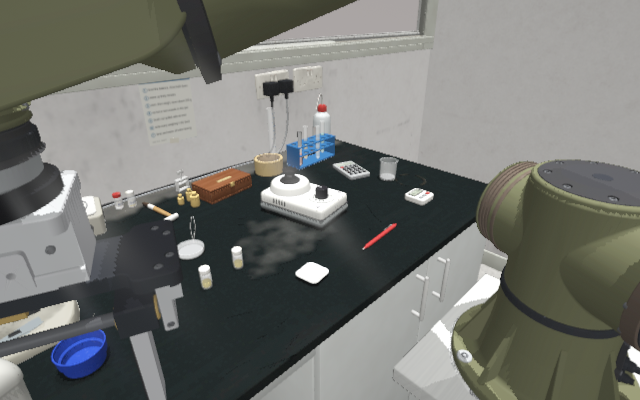

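View pics/top0.png

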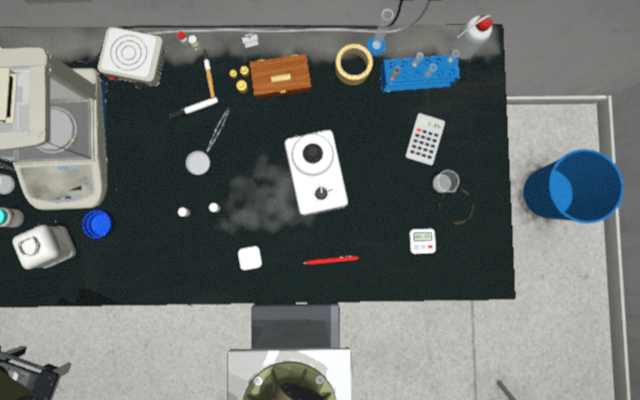

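View pics/wrist0.png

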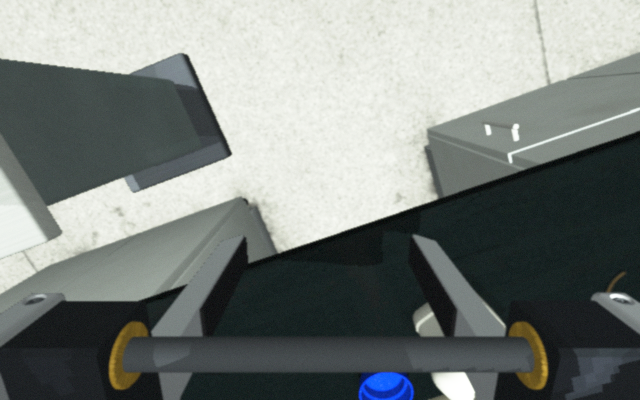

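```bash
cat > h.py <<'E'
import numpy as np, cv2
from scipy.spatial.transform import Rotation as R
from cell import manip
def ray(m,u,v,T=None):
    T=m["cam_to_world"] if T is None else T
    d=np.array([(u-m["cx"])/m["fx"],-(v-m["cy"])/m["fy"],-1.0])
    return T[:3,3],T[:3,:3]@d
def onz(m,u,v,z,T=None):
    o,d=ray(m,u,v,T); return o+d*(z-o[2])/d[2]
def proj(m,p,T=None):
    T=m["cam_to_world"] if T is None else T
    c=T[:3,:3].T@(np.asarray(p)-T[:3,3]); return np.array([m["cx"]+m["fx"]*c[0]/-c[2],m["cy"]-m["fy"]*c[1]/-c[2]])
def tool(s):
    T=np.eye(4);T[:3,:3]=R.from_euler('xyz',s["eef_rot"]).as_matrix();T[:3,3]=s["eef_pos"];return T
def wristT(s): return tool(s)@manip.camera_model("wrist")["T_tool_cam"]
def totool(s,p): # target TCP p -> delta in tool axes (m)
    return tool(s)[:3,:3].T@(np.asarray(p)-s["eef_pos"])/1000
E
python3 - <<'E'
from h import *
t=cv2.imread("pics/top0.png"); s=cv2.imread("pics/scene0.png")
a=cv2.resize(t[120:260,150:370],None,fx=3.6,fy=3.6,interpolation=cv2.INTER_CUBIC)
cv2.imwrite("pics/topcrop.png",a)
b=cv2.resize(s[160:300,170:360],None,fx=4,fy=4,interpolation=cv2.INTER_CUBIC)
cv2.imwrite("pics/scenecrop.png",b)
m=manip.camera_model("top")
for n,u,v,z in [("knob",321,193,83),("cup",312,153,109),("v1",183,212,45),("v2",214,207,45),("back1",182,37,45),("back2",193,42,45)]:
    print(n,onz(m,u,v,z).round(1))
E
```

```text
knob [550.6 -87.4  83. ]
cup [647.  -65.9 109. ]
v1 [509.8 264.3  45. ]
v2 [521.6 185.5  45. ]
back1 [970.  270.3  45. ]
back2 [956.2 241.4  45. ]
```

View pics/topcrop.png

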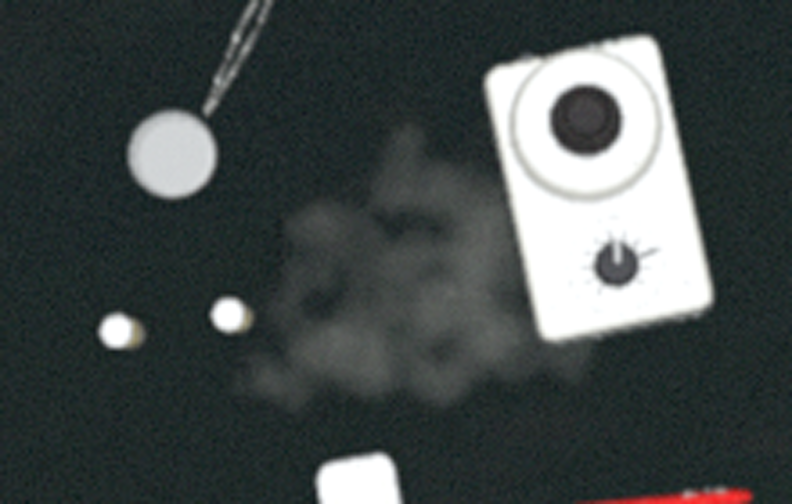

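View pics/scenecrop.png

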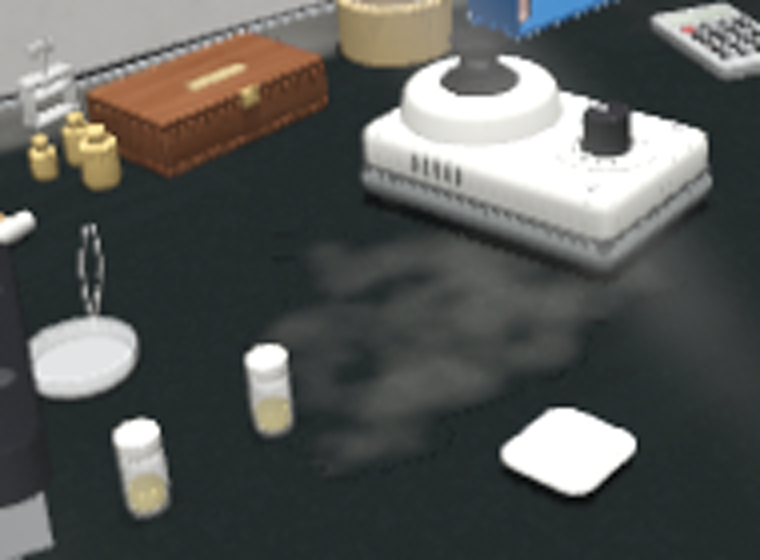

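Candidates, as top/scene pixels:
- Left vial: (183,212)/(205,277).
- Inner vial: (214,207)/(237,257).
- Two vials by the stirrer: (182,37) and (193,42).

The crop shows the leftmost white-capped vial standing alone at (183,212), so that is my choice. The knob is at (321,193). Its pointer is up in the image, and the heavy mark is to the right.

I'll move above the knob for a wrist look.

```bash
python3 - <<'E'
from h import *
s=manip.read_state(); print(totool(s,[550,-87,200]).round(3), s["eef_rot"])
E
```

```text
[-0.546 -0.442  0.005] [-3.14077280e+00 -4.49286420e-05  2.79076599e+00]
```

```bash
python3 -m pendant '[{"claw":0.094,"delta_pos":[-0.546,-0.442,0.005],"rotation":[0,0,0.79]},{"claw":0.05,"delta_pos":[-0.546,-0.442,0.005],"rotation":[0,0,0.79]},{"claw":0.05,"delta_pos":[-0.546,-0.442,0.005],"rotation":[0,0,0.79]},{"claw":0.05,"delta_pos":[-0.546,-0.442,0.005],"rotation":[0,0,0.79]},{"claw":0.05,"delta_pos":[-0.546,-0.442,0.005],"rotation":[0,0,0.79]},{"claw":0.05,"delta_pos":[-0.546,-0.442,0.005],"rotation":[0,0,0.79]},{"claw":0.05,"delta_pos":[-0.546,-0.442,0.005],"rotation":[0,0,0.79]},{"claw":0.05,"delta_pos":[-0.546,-0.442,0.005],"rotation":[0,0,0.79]},{"claw":0.05,"delta_pos":[-0.546,-0.442,0.005],"rotation":[0,0,0.79]},{"claw":0.05,"delta_pos":[-0.546,-0.442,0.005],"rotation":[0,0,0.79]}]'; python3 - <<'E'
from h import *
s=manip.read_state(); print(totool(s,[550,-87,200]).round(3), s["eef_rot"],s["clock"],s["qd"].round(2))
E
```

```text
clock: 1.4
eef_pos: [510.6, -21.8, 200.9]
eef_rot: [-3.141, 0.001, 2.001]
wrist_force: [0.1, 1.1, -0.6]
finger_gap: 50.1
[-0.076  0.009  0.001] [-3.14100210e+00  5.33793821e-04  2.00057546e+00] 1.4 [-0.83  0.58 -0.67  0.    0.09 -0.83]
```

```bash
python3 -m pendant '[{"claw":0.05,"delta_pos":[-0.076,0.009,0.001],"rotation":[0,0,0]},{"claw":0.05,"delta_pos":[-0.076,0.009,0.001],"rotation":[0,0,0]},{"claw":0.05,"delta_pos":[-0.076,0.009,0.001],"rotation":[0,0,0]},{"claw":0.05,"delta_pos":[-0.076,0.009,0.001],"rotation":[0,0,0]}]'; python3 - <<'E'
from h import *
s=manip.read_state(); print(s["qd"].round(3))
im=manip.camera("wrist"); cv2.imwrite("pics/w1.png",im[:,:,::-1]); np.save("w1.npy",wristT(s))
m=manip.camera_model("wrist")
print(proj(m,[550.6,-87.4,83],wristT(s)))
E
```

```text
clock: 1.9
eef_pos: [550.0, -85.9, 200.0]
eef_rot: [-3.141, 0.0, 2.002]
wrist_force: [1.1, 0.4, -0.1]
finger_gap: 49.7
[ 0.007 -0.006 -0.001 -0.001  0.    -0.003]
[327.91238829 196.86783325]
```

View pics/w1.png

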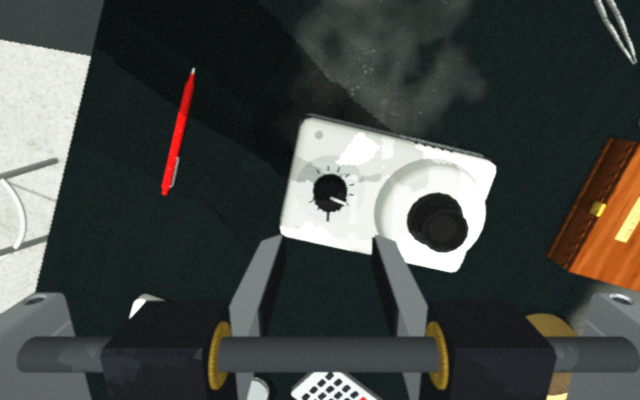

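```bash
python3 - <<'E'
from h import *
im=cv2.imread("pics/w1.png")
x0,y0,x1,y1=275,140,500,265
c=cv2.resize(im[y0:y1,x0:x1],None,fx=3.5,fy=3.5,interpolation=cv2.INTER_CUBIC)
cv2.imwrite("pics/w1c.png",c)
g=cv2.cvtColor(im,cv2.COLOR_BGR2GRAY)
mask=((g<90)).astype(np.uint8)
n,l,st,ce=cv2.connectedComponentsWithStats(mask[y0:y1,x0:x1])
for i in range(1,n):
    if st[i,4]>5: print(st[i]+[x0,y0,0,0,0],ce[i]+[x0,y0])
E
```

```text
[ 275  140   22   96 1158] [281.84974093 174.64075993]
[414 141   4   2   7] [415.71428571 141.42857143]
[ 424  140   76  125 2490] [483.95341365 203.40883534]
[422 143  14   4  19] [428.36842105 144.36842105]
[439 147   6   3   8] [441.5  147.75]
[447 149   7   3   9] [450.         149.77777778]
[314 174  33  42 935] [329.12192513 191.90802139]
[ 407  193   61   59 2643] [437.43776012 222.15323496]
[ 275  236  109   29 2007] [321.75286497 254.30293971]
```

View pics/w1c.png

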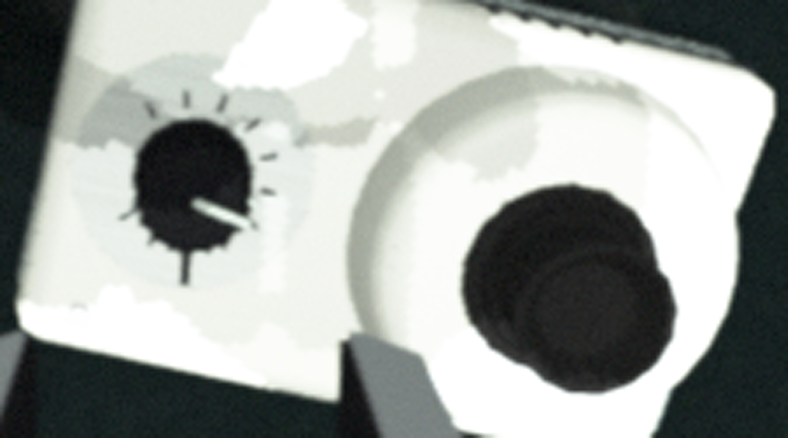

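```bash
python3 - <<'E'
from h import *
im=cv2.imread("pics/w1.png").astype(float)
def crop(x0,y0,x1,y1,f,gain):
    return cv2.resize(np.clip(im[y0:y1,x0:x1]*gain,0,255).astype(np.uint8),None,fx=f,fy=f,interpolation=cv2.INTER_CUBIC)
a=crop(395,185,475,257,5,3.5); b=crop(295,160,375,232,5,2)
cv2.imwrite("pics/w1d.png",np.hstack([a,b]))
E
```

```text
(no output)
```

View pics/w1d.png

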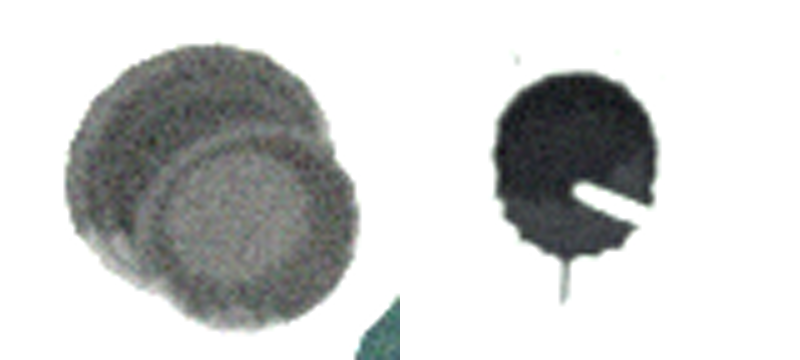

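```bash
python3 - <<'E'
from h import *
m=manip.camera_model("wrist"); T=np.load("w1.npy")
k=onz(m,330,194.5,83,T); mk=onz(m,327.7,220.3,56,T); pt=onz(m,346,203.5,59,T); pt2=onz(m,345,202,83,T); ps=onz(m,330.3,197.8,83,T)
rim=onz(m,444.2,230.6,109,T); fl=onz(m,443,227.6,100.5,T)
print("knob",k,"pointer start",ps,"rim",rim,"floor",fl)
d=rim-k; print("dist",np.hypot(*d[:2]),"yaw",np.degrees(np.arctan2(d[1],d[0])))
a=lambda p:np.degrees(np.arctan2(p[1]-k[1],p[0]-k[0]))
print("mark",mk,np.hypot(*(mk-k)[:2]),a(mk),"ptr",np.hypot(*(pt-k)[:2]),a(pt),np.hypot(*(pt2-k)[:2]),a(pt2))
for r in (15,): print([proj(m,k+[r*np.cos(t),r*np.sin(t),0],T).round(1) for t in np.radians([0,90,180,270])])
print([proj(m,rim+[21*np.cos(t),21*np.sin(t),0],T).round(1) for t in np.radians([0,90,180,270])])
E
```

```text
knob [551.39858053 -84.55150531  83.        ] pointer start [552.96464491 -87.29822042  83.        ] rim [651.31962723 -66.32801456 109.        ] floor [653.19314542 -66.09260613 100.5       ]
dist 101.56924331459125 yaw 10.335942216452933
mark [ 564.04938061 -117.31689985   56.        ] 35.12283903578075 -68.88830164398324 ptr 22.8115569005566 -20.406607779914644 15.592406908285977 -2.8449232142698997
[array([344.8, 201. ]), array([336.9, 180. ]), array([315. , 187.9]), array([323.2, 208.7])]
[array([465.1, 240. ]), array([456.8, 209.6]), array([422.9, 221.1]), array([432.1, 250.8])]
```

```bash
python3 - <<'E'
from h import *
m=manip.camera_model("wrist"); T=np.load("w1.npy")
for v in (195.5,196.5,197.5):
    k=onz(m,330.2,v,83,T)
    a=lambda p:np.degrees(np.arctan2(p[1]-k[1],p[0]-k[0]))
    mk=onz(m,327.7,220.3,56,T)
    for z in (83,75,59):
        pt=onz(m,345,202.8,z,T); print(v,k.round(1),z,np.hypot(*(pt-k)[:2]).round(1),a(pt).round(1),"mark",np.hypot(*(mk-k)[:2]).round(1),a(mk).round(1))
s=manip.read_state()
print(totool(s,[552,-86.3,110]).round(4),totool(s,[552,-86.3,64]).round(4))
E
```

```text
195.5 [552.  -85.3  83. ] 83 15.4 -2.5 mark 34.2 -69.3
195.5 [552.  -85.3  83. ] 75 17.0 -9.4 mark 34.2 -69.3
195.5 [552.  -85.3  83. ] 59 20.8 -19.5 mark 34.2 -69.3
196.5 [552.4 -86.2  83. ] 83 14.9 0.7 mark 33.2 -69.4
196.5 [552.4 -86.2  83. ] 75 16.5 -6.6 mark 33.2 -69.4
196.5 [552.4 -86.2  83. ] 59 20.1 -17.5 mark 33.2 -69.4
197.5 [552.8 -87.1  83. ] 83 14.6 4.1 mark 32.3 -69.5
197.5 [552.8 -87.1  83. ] 75 16.0 -3.7 mark 32.3 -69.5
197.5 [552.8 -87.1  83. ] 59 19.5 -15.4 mark 32.3 -69.5
[-0.0012  0.0016  0.0902] [-0.0011  0.0016  0.1362]
```

```bash
python3 -m pendant '[{"claw":0.05,"delta_pos":[-0.001,0.0015,0.045],"rotation":[0,0,-0.18]},{"claw":0.05,"delta_pos":[-0.001,0.0015,0.09],"rotation":[0,0,-0.36]},{"claw":0.05,"delta_pos":[-0.001,0.0015,0.09],"rotation":[0,0,-0.5]},{"claw":0.05,"delta_pos":[-0.001,0.0015,0.09],"rotation":[0,0,-0.5]},{"claw":0.05,"delta_pos":[-0.001,0.0015,0.09],"rotation":[0,0,-0.5]}]'; python3 - <<'E'
from h import *
s=manip.read_state(); print(s["qd"].round(3), s["wrist_force"])
im=manip.camera("wrist"); cv2.imwrite("pics/w2.png",im[:,:,::-1]); np.save("w2.npy",wristT(s))
print(totool(s,[552,-86.3,67]).round(4))
E
```

```text
clock: 2.58
eef_pos: [552.1, -85.6, 111.0]
eef_rot: [3.142, 0.002, 2.5]
wrist_force: [0.0, -0.2, -0.1]
finger_gap: 50.1
[-0.006  0.003 -0.002 -0.001 -0.001 -0.011] [ 0.00551883 -0.20183117 -0.07366713]
[-0.0002 -0.0006  0.044 ]
```

View pics/w2.png

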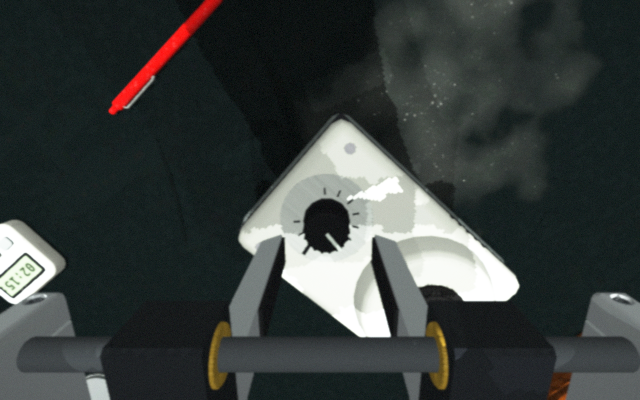

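```bash
python3 - <<'E'
from h import *
im=cv2.imread("pics/w2.png").astype(float)
x0,y0,x1,y1=280,175,380,265
c=cv2.resize(np.clip(im[y0:y1,x0:x1]*1.8,0,255).astype(np.uint8),None,fx=6,fy=6,interpolation=cv2.INTER_CUBIC)
cv2.imwrite("pics/w2c.png",c)
E
```

```text
(no output)
```

View pics/w2c.png

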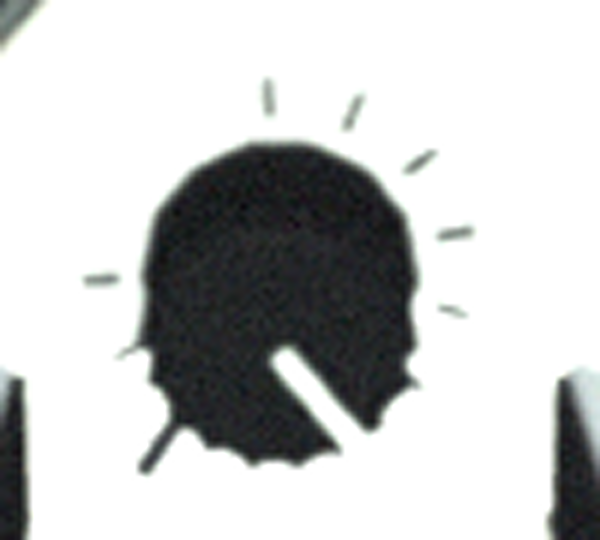

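```bash
python3 - <<'E'
from h import *
m=manip.camera_model("wrist"); T=np.load("w2.npy")
p=lambda x,y,z: onz(m,280+x/6,175+y/6,z,T)
ang=lambda d:np.degrees(np.arctan2(d[1],d[0]))
a,b=p(285,352,83),p(355,440,83); print("ptr",a,b,ang(b-a),np.hypot(*(b-a)[:2]))
a,b=p(178,425,56),p(145,470,56); print("mark",a,b,ang(b-a))
for y in (338,343,348): print(p(281,y,83))
# opposite scale marks -> axis: marks outer ends
for q in [(268,80),(360,97),(433,152),(472,232),(465,315),(85,280)]: print(p(*q,56)[:2].round(1), ang(p(*q,56)-[552,-86.3,56]).round(1),np.hypot(*(p(*q,56)-[552,-86.3,56])).round(1))
# circle fit
P=np.array([p(*q,56)[:2] for q in [(268,80),(360,97),(433,152),(472,232),(465,315),(85,280)]])
A=np.c_[2*P,np.ones(len(P))]; s=np.linalg.lstsq(A,(P**2).sum(1),rcond=None)[0]; print("axis",s[:2],np.sqrt(s[2]+s[:2]@s[:2]))
E
```

```text
ptr [553.19468603 -86.47635204  83.        ] [566.41519319 -86.58171088  83.        ] -0.4566004408400528 13.22092696994501
mark [ 561.9767278  -110.02113227   56.        ] [ 564.38995725 -117.20901659   56.        ] -71.44125914298968
[551.5975221  -85.82951151  83.        ]
[552.07236162 -86.18648663  83.        ]
[552.54793081 -86.54401029  83.        ]Traceback (most recent call last):
  File "<stdin>", line 9, in <module>
TypeError: return arrays must be of ArrayType
```

```bash
python3 - <<'E'
from h import *
m=manip.camera_model("wrist"); T=np.load("w2.npy")
p=lambda x,y,z: onz(m,280+x/6,175+y/6,z,T)
P=np.array([p(*q,56)[:2] for q in [(268,80),(360,97),(433,152),(472,232),(465,315),(85,280)]])
A=np.c_[2*P,np.ones(len(P))]; s=np.linalg.lstsq(A,(P**2).sum(1),rcond=None)[0]; print("axis",s[:2],np.sqrt(s[2]+s[:2]@s[:2]))
d=P-s[:2]; print(np.degrees(np.arctan2(d[:,1],d[:,0])))
e=p(145,470,56)[:2]-s[:2]; print(np.degrees(np.arctan2(e[1],e[0])))
E
```

```text
axis [552.77693209 -87.12630499] 24.03342585345409
[ 146.17243497  119.04836651   91.80447448   64.36673349   38.11223102
 -123.17147446]
-68.89159086446956
```

```bash
python3 - <<'E'
from h import *
s=manip.read_state(); print(totool(s,[552.4,-86.6,66]).round(4))
E
python3 -m pendant '[{"claw":0.05,"delta_pos":[-0.0006,-0.0004,0.015],"rotation":[0,0,0]},{"claw":0.05,"delta_pos":[-0.0006,-0.0004,0.03],"rotation":[0,0,0]},{"claw":0.05,"delta_pos":[-0.0006,-0.0004,0.045],"rotation":[0,0,0]},{"claw":0.05,"delta_pos":[-0.0006,-0.0004,0.045],"rotation":[0,0,0]},{"claw":0.025,"delta_pos":[-0.0006,-0.0004,0.045],"rotation":[0,0,0]},{"claw":0.025,"delta_pos":[-0.0006,-0.0004,0.045],"rotation":[0,0,0]},{"claw":0.025,"delta_pos":[-0.0006,-0.0004,0.045],"rotation":[0,0,0]}]' 10
```

```text
[-0.0007 -0.0005  0.045 ]
clock: 3.5
eef_pos: [552.2, -87.2, 66.5]
eef_rot: [-3.141, 0.002, 2.5]
wrist_force: [-3.9, -5.1, 2.9]
finger_gap: 29.9
```

```bash
python3 -m pendant '[{"claw":0.02,"delta_pos":[0,-0.0006,0],"rotation":[0,0,0]},{"claw":0.02,"delta_pos":[0,-0.0006,0],"rotation":[0,0,0.15]},{"claw":0.02,"delta_pos":[0,-0.0006,0],"rotation":[0,0,0.3]},{"claw":0.02,"delta_pos":[0,-0.0006,0],"rotation":[0,0,0.45]},{"claw":0.02,"delta_pos":[0,-0.0006,0],"rotation":[0,0,0.6]},{"claw":0.02,"delta_pos":[0,-0.0006,0],"rotation":[0,0,0.75]},{"claw":0.02,"delta_pos":[0,-0.0006,0],"rotation":[0,0,0.9]},{"claw":0.02,"delta_pos":[0,-0.0006,0],"rotation":[0,0,1.05]},{"claw":0.02,"delta_pos":[0,-0.0006,0],"rotation":[0,0,1.2]},{"claw":0.02,"delta_pos":[0,-0.0006,0],"rotation":[0,0,1.21]}]' 15
python3 -m pendant '[{"claw":0.02,"delta_pos":[0,0,0],"rotation":[0,0,0]},{"claw":0.05,"delta_pos":[0,0,0],"rotation":[0,0,0]},{"claw":0.05,"delta_pos":[0,0,0],"rotation":[0,0,0]},{"claw":0.05,"delta_pos":[0,0,0],"rotation":[0,0,0]},{"claw":0.05,"delta_pos":[0,0,-0.045],"rotation":[0,0,0]},{"claw":0.05,"delta_pos":[0,0,-0.09],"rotation":[0,0,0]},{"claw":0.05,"delta_pos":[0,0,-0.09],"rotation":[0,0,0]}]'
python3 - <<'E'
from h import *
s=manip.read_state(); print(s["qd"].round(3), s["wrist_force"])
im=manip.camera("wrist"); cv2.imwrite("pics/w3.png",im[:,:,::-1]); np.save("w3.npy",wristT(s))
m=manip.camera_model("wrist"); u,v=proj(m,[552.4,-86.8,70],wristT(s)); print(u,v)
x0,y0=int(u)-50,int(v)-45
c=cv2.resize(np.clip(im[y0:y0+90,x0:x0+100,::-1]*1.6,0,255).astype(np.uint8),None,fx=6,fy=6,interpolation=cv2.INTER_CUBIC); print(x0,y0)
cv2.imwrite("pics/w3c.png",c)
E
```

```text
clock: 4.75
eef_pos: [552.5, -87.2, 66.6]
eef_rot: [3.139, 0.001, 1.288]
wrist_force: [5.2, 3.1, -4.3]
finger_gap: 29.6
clock: 5.62
eef_pos: [553.6, -87.4, 160.0]
eef_rot: [3.133, 0.0, 1.288]
wrist_force: [-1.0, -0.2, -1.6]
finger_gap: 49.9
[-0.     0.053  0.064 -0.001 -0.044 -0.   ] [-0.98551314 -0.22302842 -1.61389801]
325.9554370791488 203.61821566701585
275 158
```

View pics/w3c.png

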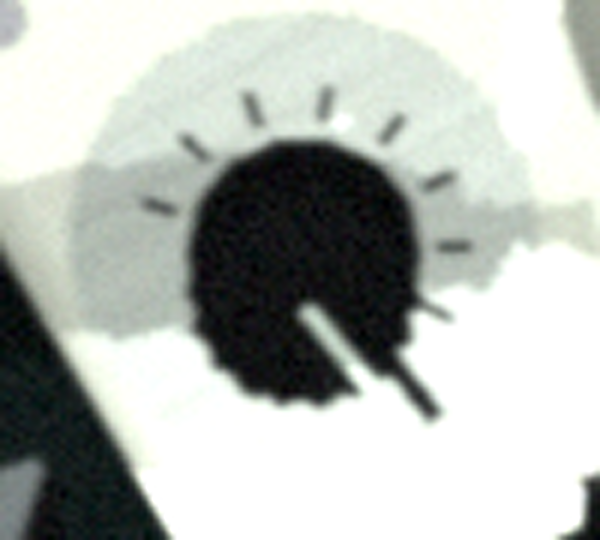

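View pics/w3.png

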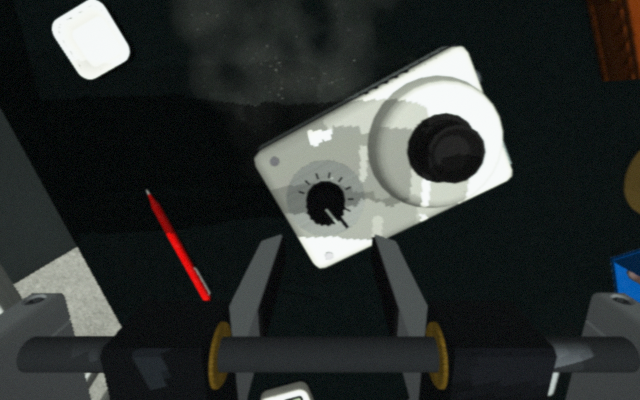

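```bash
python3 - <<'E'
from h import *
m=manip.camera_model("wrist"); T=np.load("w3.npy")
p=lambda x,y,z: onz(m,275+x/6,158+y/6,z,T)[:2]
ang=lambda d:np.degrees(np.arctan2(d[1],d[0])).round(1)
a,b=p(305,308,83),p(364,388,83); print("ptr",a,b,ang(b-a))
c,d=p(396,350,56),p(437,416,56); print("mark",c,d,ang(d-c))
q=[(245,92),(328,87),(402,118),(455,178),(470,246),(452,318),(181,136),(142,203)]
P=np.array([p(*x,56) for x in q])
A=np.c_[2*P,np.ones(len(P))]; s=np.linalg.lstsq(A,(P**2).sum(1),rcond=None)[0]; print("axis",s[:2],np.sqrt(s[2]+s[:2]@s[:2]))
print([ang(x-s[:2]) for x in P], "markend",ang(d-s[:2]),"ptr end",ang(b-s[:2]), ang(p(380,395,59)-s[:2]))
E
```

```text
ptr [552.04567852 -87.47097713] [ 556.48146096 -100.68275679] -71.4
mark [ 560.73843135 -106.23542781] [ 563.80893603 -118.11337925] -75.5
axis [551.88506895 -87.2261303 ] 24.50176256062776
[np.float64(93.0), np.float64(65.1), np.float64(37.5), np.float64(9.4), np.float64(-15.5), np.float64(-42.3), np.float64(119.5), np.float64(147.0)] markend -68.9 ptr end -71.1 -78.7
```

```bash
python3 - <<'E'
from h import *
s=manip.read_state(); print(totool(s,[552,-220,150]).round(4))
E
```

```text
[-0.1277  0.0364  0.008 ]
```

```bash
python3 -m pendant '[{"claw":0.05,"delta_pos":[-0.05,0.014,0],"rotation":[0,0,0]},{"claw":0.05,"delta_pos":[-0.1,0.028,0],"rotation":[0,0,0]},{"claw":0.05,"delta_pos":[-0.128,0.036,0],"rotation":[0,0,0]},{"claw":0.05,"delta_pos":[-0.128,0.036,0],"rotation":[0,0,0]},{"claw":0.05,"delta_pos":[-0.128,0.036,0],"rotation":[0,0,0]}]'
python3 - <<'E'
from h import *
s=manip.read_state(); print(s["qd"].round(3))
im=manip.camera("wrist"); np.save("w4.npy",wristT(s))
m=manip.camera_model("wrist"); u,v=proj(m,[552.4,-86.8,65],wristT(s)); print(u,v)
x0,y0=int(u)-50,max(0,int(v)-45)
c=cv2.resize(np.clip(im[y0:y0+90,x0:x0+100,::-1]*1.0,0,255).astype(np.uint8),None,fx=6,fy=6,interpolation=cv2.INTER_CUBIC); print(x0,y0)
cv2.imwrite("pics/w4c.png",c)
E
```

```text
clock: 6.3
eef_pos: [551.2, -219.3, 157.0]
eef_rot: [3.138, 0.0, 1.288]
wrist_force: [0.6, 0.7, 0.4]
finger_gap: 49.9
[ 0.014 -0.011 -0.004 -0.001  0.001 -0.002]
279.1038063304094 37.83610686023903
229 0
```

View pics/w4c.png

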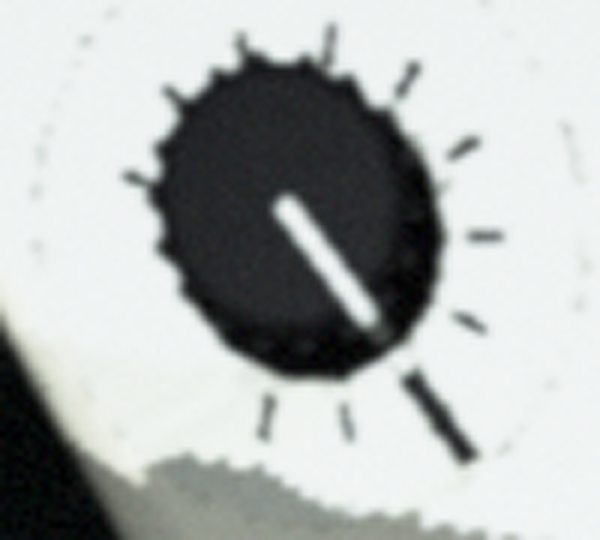

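```bash
python3 - <<'E'
from h import *
m=manip.camera_model("wrist"); T=np.load("w4.npy")
p=lambda x,y,z: onz(m,229+x/6,y/6,z,T)[:2]
ang=lambda d:np.degrees(np.arctan2(d[1],d[0])).round(1)
a,b=p(286,205,83),p(372,320,83); print("ptr",a,b,ang(b-a))
c,d=p(410,380,56),p(470,458,56); print("mark",c,d,ang(d-c))
q=[(240,35),(332,27),(418,66),(478,143),(502,237),(483,330),(166,88),(126,175),(263,438),(350,440)]
P=np.array([p(*x,56) for x in q])
A=np.c_[2*P,np.ones(len(P))]; s=np.linalg.lstsq(A,(P**2).sum(1),rcond=None)[0]; print("axis",s[:2],np.sqrt(s[2]+s[:2]@s[:2]))
print([ang(x-s[:2]) for x in P], "markend",ang(d-s[:2]),"ptr end",ang(b-s[:2]))
print("tip",ang(p(396,362,59)-s[:2]),np.hypot(*(p(396,362,59)-s[:2])))
# vial both views
mt=manip.camera_model("top"); ms=manip.camera_model("scene")
for n in ("top","scene"):
    im=cv2.imread(f"pics/{n}0.png"); hsv=cv2.cvtColor(im,cv2.COLOR_BGR2HSV)
    w=((hsv[...,2]>200)&(hsv[...,1]<40)).astype(np.uint8)
    n_,l,st,ce=cv2.connectedComponentsWithStats(w)
    for i in range(1,n_):
        if 20<st[i,4]<400: print(n,st[i],ce[i])
E
```

```text
ptr [552.94036779 -87.53679318] [ 558.59171788 -101.82599703] -68.4
mark [ 559.47692017 -106.18743037] [ 564.09809269 -117.42379816] -67.6
axis [552.34135559 -86.88324125] 24.31827556191788
[np.float64(92.1), np.float64(65.0), np.float64(38.0), np.float64(11.1), np.float64(-15.4), np.float64(-42.1), np.float64(118.5), np.float64(145.6), np.float64(-123.0), np.float64(-96.2)] markend -68.9 ptr end -67.3
tip -70.0 18.202381847420256
top [470  17   8   9  35] [473.22857143  20.85714286]
top [470  26  21  13 150] [479.21333333  32.96666667]
top [243  35  14  12  98] [250.14285714  40.67346939]
top [189  36   7   7  44] [191.93181818  38.95454545]
top [205  60   5   9  34] [206.64705882  64.20588235]
top [  0  68   9  52 373] [ 3.18230563 91.17426273]
top [ 77  70  17  11 100] [86.93 73.84]
top [  6  75  10  48 149] [ 12.26845638 101.41610738]
top [508  96  98   3 145] [552.30344828  97.2       ]
top [609  97   6  65 106] [611.49056604 129.12264151]
top [185  98  32  15 175] [200.21714286 104.92571429]
top [ 95 125   1  24  24] [ 95.  136.5]
top [188 153  21  21 329] [198.2006079 163.0668
[... 870 characters left out ...]
 248.48888889]
scene [232 246  10   8  57] [236.28070175 249.33333333]
scene [484 249  22  10  25] [494.4 253.8]
scene [438 257   8   5  22] [441.5 259. ]
scene [199 265  11   8  67] [203.80597015 268.35820896]
scene [416 274   9   6  26] [420.  276.5]
scene [432 291   8   6  22] [435.81818182 293.22727273]
scene [ 35 308  11   9  38] [ 41.10526316 311.81578947]
scene [412 310   7   6  21] [415.23809524 312.42857143]
scene [431 320  21  36 341] [442.54545455 334.14956012]
scene [628 346  12  21 157] [634.10191083 355.55414013]
scene [459 349  13  13  65] [466.24615385 354.32307692]
scene [  0 355  15  27 242] [  5.47107438 367.88842975]
scene [633 373   7  13  45] [636.97777778 377.51111111]
```

The pointer measures −67 to −70° and the heavy mark about −69.5°, and in the crop they line up from (286,205) through (372,320) to the mark at (410,380)–(470,458). The knob is set and released. Next I'll look closely at the vial.

```bash
python3 - <<'E'
from h import *
mt=manip.camera_model("top"); ms=manip.camera_model("scene")
for (u,v),(a,b) in (((182.3,211.8),(204.3,269)),):
    o1,d1=ray(mt,u,v);o2,d2=ray(ms,a,b)
    t=np.linalg.lstsq(np.c_[d1,-d2],o2-o1,rcond=None)[0]; print(o1+t[0]*d1,o2+t[1]*d2, onz(mt,u,v,45))
s=manip.read_state(); print(totool(s,[511,267,157]).round(4))
E
```

```text
[510.57398933 267.06584187  41.16677338] [509.88777019 266.01454245  40.86190445] [510.36181977 266.09272533  45.        ]
[ 0.4556 -0.1742 -0.0006]
```

```bash
python3 -m pendant '[{"claw":0.05,"delta_pos":[0.456,-0.174,-0.001],"rotation":[0,0,0]},{"claw":0.05,"delta_pos":[0.456,-0.174,-0.001],"rotation":[0,0,0]},{"claw":0.05,"delta_pos":[0.456,-0.174,-0.001],"rotation":[0,0,0]},{"claw":0.05,"delta_pos":[0.456,-0.174,-0.001],"rotation":[0,0,0]},{"claw":0.05,"delta_pos":[0.456,-0.174,-0.001],"rotation":[0,0,0]},{"claw":0.05,"delta_pos":[0.456,-0.174,-0.001],"rotation":[0,0,0]},{"claw":0.05,"delta_pos":[0.456,-0.174,-0.001],"rotation":[0,0,0]},{"claw":0.05,"delta_pos":[0.456,-0.174,-0.001],"rotation":[0,0,0]},{"claw":0.05,"delta_pos":[0.456,-0.174,-0.001],"rotation":[0,0,0]},{"claw":0.05,"delta_pos":[0.456,-0.174,-0.001],"rotation":[0,0,0]}]'
python3 - <<'E'
from h import *
s=manip.read_state(); print(s["qd"].round(3))
im=manip.camera("wrist"); np.save("w5.npy",wristT(s)); cv2.imwrite("pics/w5.png",im[:,:,::-1])
m=manip.camera_model("wrist"); u,v=proj(m,[510.5,266.5,45],wristT(s)); print(u,v)
x0,y0=int(u)-50,max(0,int(v)-45)
c=cv2.resize(np.clip(im[y0:y0+90,x0:x0+100,::-1]*1.0,0,255).astype(np.uint8),None,fx=6,fy=6,interpolation=cv2.INTER_CUBIC); print(x0,y0)
cv2.imwrite("pics/w5c.png",c)
E
```

```text
clock: 7.6
eef_pos: [510.7, 267.4, 157.2]
eef_rot: [3.137, 0.001, 1.29]
wrist_force: [-0.5, -0.3, -1.2]
finger_gap: 49.7
[-0.029 -0.005  0.003 -0.001  0.001 -0.   ]
328.02683202511855 197.49904129699775
278 152
```

View pics/w5c.png

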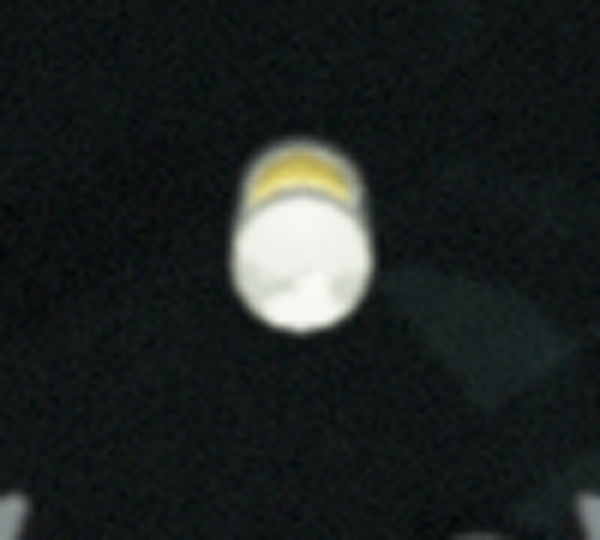

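View pics/w5.png

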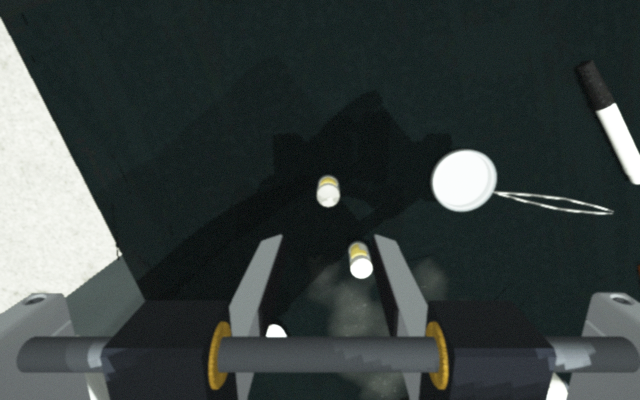

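The wrist view shows the outer vial at (328,196), alone and upright with a white cap. The inner vial is at (360,262). Next is the vial position and the descent.

```bash
python3 - <<'E'
from h import *
m=manip.camera_model("wrist"); T=np.load("w5.npy")
print(onz(m,278+301.5/6,152+263/6,45,T), onz(m,278+301.5/6,152+260/6,45,T), onz(m,278+303/6,152+140/6,0,T))
s=manip.read_state(); p=onz(m,278+301.5/6,152+263/6,45,T); p[2]=17; print(totool(s,p).round(4), s["eef_pos"])
E
```

```text
[511.12979438 267.94658327  45.        ] [511.26052055 268.39690351  45.        ] [514.08765223 276.3110843    0.        ]
[ 0.0011 -0.0008  0.1404] [511.05572313 266.87930894 157.38184631]
```

```bash
python3 -m pendant '[{"claw":0.05,"delta_pos":[0.001,0,0.05],"rotation":[0,0,0]},{"claw":0.05,"delta_pos":[0.001,0,0.1],"rotation":[0,0,0]},{"claw":0.05,"delta_pos":[0.001,0,0.13],"rotation":[0,0,0]},{"claw":0.05,"delta_pos":[0.001,0,0.14],"rotation":[0,0,0]},{"claw":0.05,"delta_pos":[0.001,0,0.14],"rotation":[0,0,0]},{"claw":0.022,"delta_pos":[0.001,0,0.14],"rotation":[0,0,0]},{"claw":0.015,"delta_pos":[0.001,0,0.14],"rotation":[0,0,0]},{"claw":0.01,"delta_pos":[0.001,0,0.14],"rotation":[0,0,0]}]' 15
python3 - <<'E'
from h import *
s=manip.read_state(); print(s["eef_pos"],s["finger_gap"])
im=manip.camera("wrist"); np.save("w6.npy",wristT(s)); cv2.imwrite("pics/w6.png",im[:,:,::-1])
E
```

```text
clock: 8.65
eef_pos: [512.1, 267.7, 18.0]
eef_rot: [3.137, -0.0, 1.289]
wrist_force: [-0.3, -0.4, -0.9]
finger_gap: 23.4
[512.11153972 267.70693848  17.95365327] 23.429559288736268
```

View pics/w6.png

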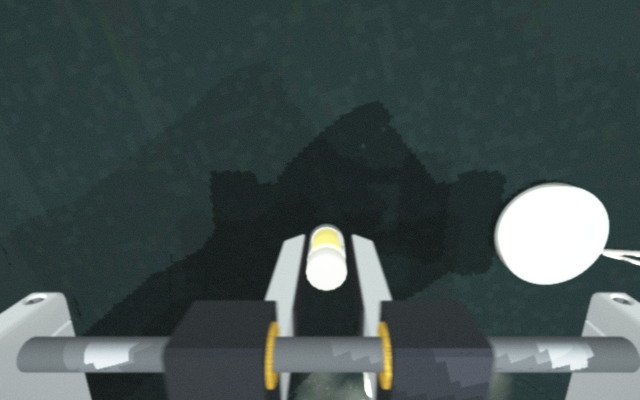

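```bash
python3 -m pendant '[{"claw":0.01,"delta_pos":[0,0,0],"rotation":[0,0,0]},{"claw":0.01,"delta_pos":[0,0,0],"rotation":[0,0,0]},{"claw":0.01,"delta_pos":[0,0,0],"rotation":[0,0,0]}]' 25
python3 -m pendant '[{"claw":0.01,"delta_pos":[0,0,-0.02],"rotation":[0,0,0]},{"claw":0.01,"delta_pos":[0,0,-0.07],"rotation":[0,0,0]},{"claw":0.01,"delta_pos":[0,0,-0.12],"rotation":[0,0,0]},{"claw":0.01,"delta_pos":[0,0,-0.15],"rotation":[0,0,0]},{"claw":0.01,"delta_pos":[0,0,-0.15],"rotation":[0,0,0]}]'
python3 - <<'E'
from h import *
s=manip.read_state(); print(s["qd"].round(3),s["wrist_force"],s["eef_rot"])
im=manip.camera("wrist"); np.save("w7.npy",wristT(s)); cv2.imwrite("pics/w7.png",im[:,:,::-1])
print(totool(s,[652.4,-66.8,170]).round(4))
E
```

```text
clock: 9.07
eef_pos: [512.1, 267.7, 17.9]
eef_rot: [3.137, 0.0, 1.289]
wrist_force: [0.2, 0.8, 1.6]
finger_gap: 20.4
clock: 9.7
eef_pos: [512.1, 268.3, 170.0]
eef_rot: [3.134, -0.002, 1.289]
wrist_force: [-0.1, 0.5, -0.4]
finger_gap: 20.1
[ 0.     0.048  0.054 -0.002 -0.031 -0.   ] [-0.08241251  0.5407753  -0.44508151] [ 3.13367533e+00 -2.47888554e-03  1.28870256e+00]
[-0.2828  0.228   0.0011]
```

View pics/w7.png

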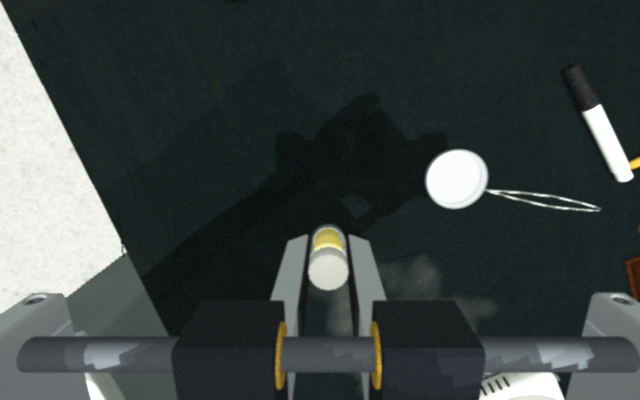

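```bash
python3 - <<'E'
from h import *
m=manip.camera_model("wrist"); T=np.load("w7.npy")
im=cv2.imread("pics/w7.png"); c=cv2.resize(im[215:305,280:380],None,fx=6,fy=6,interpolation=cv2.INTER_CUBIC); cv2.imwrite("pics/w7c.png",c)
E
python3 -m pendant '[{"claw":0.01,"delta_pos":[-0.055,0.044,-0.01],"rotation":[0.005,0,0]},{"claw":0.01,"delta_pos":[-0.1,0.081,-0.01],"rotation":[0.005,0,0]},{"claw":0.01,"delta_pos":[-0.15,0.121,-0.01],"rotation":[0.005,0,0]},{"claw":0.01,"delta_pos":[-0.2,0.161,-0.01],"rotation":[0.005,0,0]},{"claw":0.01,"delta_pos":[-0.24,0.194,-0.01],"rotation":[0.005,0,0]},{"claw":0.01,"delta_pos":[-0.27,0.218,-0.01],"rotation":[0.005,0,0]},{"claw":0.01,"delta_pos":[-0.283,0.228,-0.01],"rotation":[0.005,0,0]},{"claw":0.01,"delta_pos":[-0.283,0.228,-0.01],"rotation":[0.005,0,0]},{"claw":0.01,"delta_pos":[-0.283,0.228,-0.01],"rotation":[0.005,0,0]}]'
python3 - <<'E'
from h import *
s=manip.read_state(); print(s["qd"].round(3),s["wrist_force"],s["eef_rot"])
im=manip.camera("wrist"); np.save("w8.npy",wristT(s)); cv2.imwrite("pics/w8.png",im[:,:,::-1])
print(totool(s,[652.4,-66.8,130]).round(4))
E
```

```text
clock: 10.88
eef_pos: [651.2, -65.8, 178.8]
eef_rot: [-3.142, -0.001, 1.29]
wrist_force: [0.9, -0.6, 0.3]
finger_gap: 20.5
[ 0.006 -0.008 -0.004 -0.001  0.001 -0.002] [ 0.87737482 -0.55095637  0.28864708] [-3.14151522e+00 -6.37095356e-04  1.28995567e+00]
[-0.0006  0.0014  0.0488]
```

View pics/w7c.png

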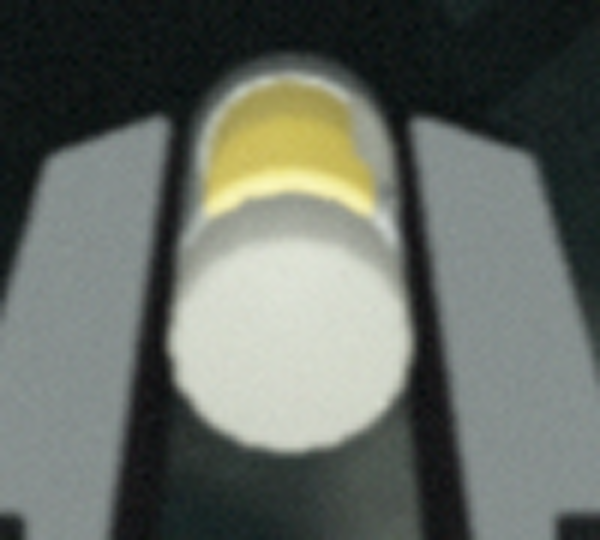

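View pics/w8.png

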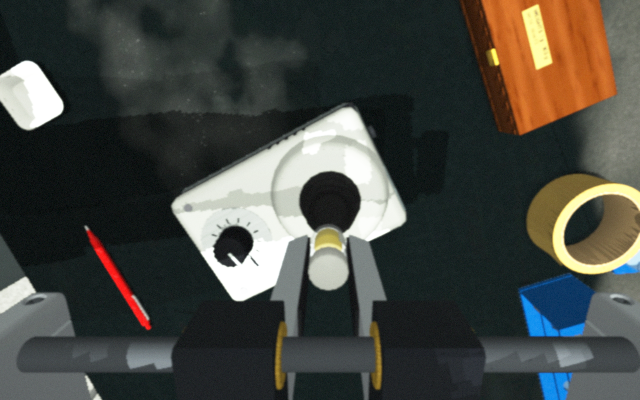

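```bash
python3 - <<'E'
from h import *
m=manip.camera_model("wrist"); T=np.load("w7.npy")
p=onz(m,280+291/6,215+343/6,197.1,T); t=tool({"eef_pos":[512.1,268.3,170],"eef_rot":[3.137,-.001,1.289]})
print("cap vs TCP tool axes",t[:3,:3].T@(p-t[:3,3]))
im=cv2.imread("pics/w8.png").astype(float); c=cv2.resize(np.clip(im[160:250,280:380]*3.5,0,255).astype(np.uint8),None,fx=6,fy=6,interpolation=cv2.INTER_CUBIC); cv2.imwrite("pics/w8c.png",c)
T=np.load("w8.npy"); print("pred rim",[proj(m,[652.4+21*np.cos(a),-66.8+21*np.sin(a),109],T).round(1)*6-np.array([280,160])*6 for a in np.radians([0,90,180,270])])
print("pred floor",[proj(m,[652.4+13*np.cos(a),-66.8+13*np.sin(a),100.5],T).round(1)*6-np.array([280,160])*6 for a in np.radians([0,90,180,270])])
E
```

```text
cap vs TCP tool axes [  0.46720725  -0.35141783 -27.10144609]
pred rim [array([458.4, 271.8]), array([256.8, 165. ]), array([148.8, 357. ]), array([346.2, 458.4])]
pred floor [array([395.4, 268.8]), array([274.8, 204.6]), array([209.4, 319.8]), array([328.2, 381.6])]
```

View pics/w8c.png

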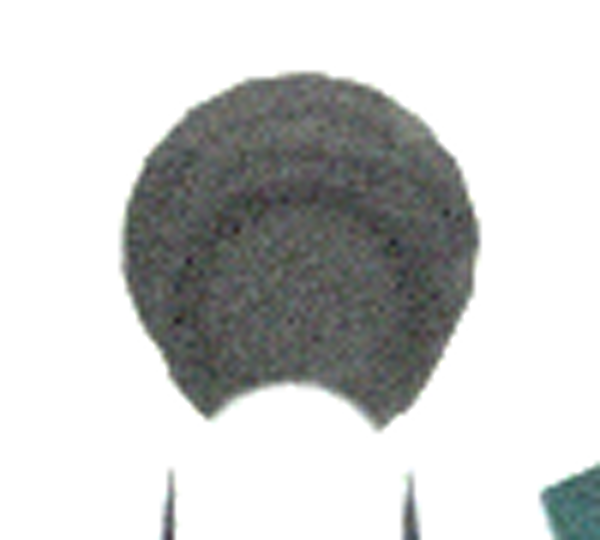

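```bash
python3 -m pendant '[{"claw":0.01,"delta_pos":[-0.0008,0.0014,0.02],"rotation":[0,0,0]},{"claw":0.01,"delta_pos":[-0.0008,0.0014,0.04],"rotation":[0,0,0]},{"claw":0.01,"delta_pos":[-0.0008,0.0014,0.05],"rotation":[0,0,0]},{"claw":0.01,"delta_pos":[-0.0008,0.0014,0.054],"rotation":[0,0,0]},{"claw":0.01,"delta_pos":[-0.0008,0.0014,0.054],"rotation":[0,0,0]},{"claw":0.01,"delta_pos":[-0.0008,0.0014,0.054],"rotation":[0,0,0]}]'
python3 - <<'E'
from h import *
s=manip.read_state(); print(s["qd"].round(3),s["wrist_force"],s["eef_rot"])
im=manip.camera("wrist"); np.save("w9.npy",wristT(s)); cv2.imwrite("pics/w9.png",im[:,:,::-1])
im2=manip.camera("scene"); 
a=cv2.resize(im[150:300,230:430,::-1],None,fx=2,fy=2,interpolation=cv2.INTER_CUBIC); a=np.clip(a*1.6,0,255)
b=cv2.resize(im2[140:240,240:373,::-1],None,fx=3,fy=3,interpolation=cv2.INTER_CUBIC)
cv2.imwrite("pics/w9c.png",np.hstack([a[:300],b[:300]]))
print(totool(s,[652.4,-66.8,120]).round(4))
E
```

```text
clock: 11.68
eef_pos: [652.7, -66.9, 125.8]
eef_rot: [3.14, -0.001, 1.29]
wrist_force: [-0.3, 0.7, -0.5]
finger_gap: 20.2
[-0.002  0.002  0.001 -0.002 -0.002  0.001] [-0.25848634  0.72739602 -0.48810107] [ 3.14017744e+00 -7.72682007e-04  1.29024286e+00]
[-0.     -0.0004  0.0058][ WARN:0@5.699] global loadsave.cpp:1063 imwrite_ Unsupported depth image for selected encoder is fallbacked to CV_8U.
```

View pics/w9c.png

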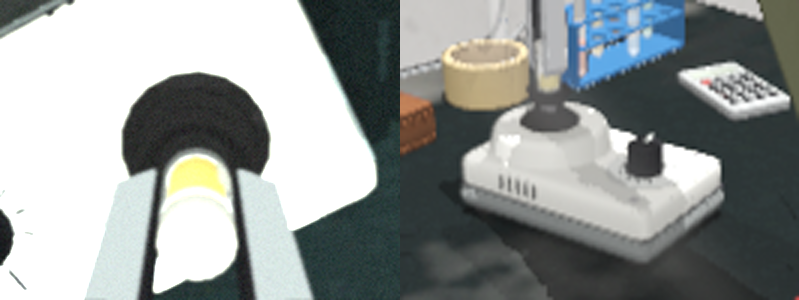

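```bash
python3 -m pendant '[{"claw":0.01,"delta_pos":[0,0,0.003],"rotation":[0,0,0]},{"claw":0.01,"delta_pos":[0,0,0.006],"rotation":[0,0,0]},{"claw":0.01,"delta_pos":[0,0,0.007],"rotation":[0,0,0]},{"claw":0.01,"delta_pos":[0,0,0.007],"rotation":[0,0,0]}]'
python3 -m pendant '[{"claw":0.01,"delta_pos":[0,0,0.001],"rotation":[0,0,0]},{"claw":0.01,"delta_pos":[0,0,0.001],"rotation":[0,0,0]},{"claw":0.01,"delta_pos":[0,0,0.001],"rotation":[0,0,0]}]'
```

```text
clock: 12.28
eef_pos: [652.7, -66.9, 118.6]
eef_rot: [3.141, -0.001, 1.29]
wrist_force: [-0.9, -1.0, 1.0]
finger_gap: 20.3
clock: 12.65
eef_pos: [652.7, -66.9, 117.8]
eef_rot: [3.14, -0.001, 1.29]
wrist_force: [-1.1, 0.7, 4.0]
finger_gap: 20.3
```

```bash
python3 -m pendant '[{"claw":0.01,"delta_pos":[0,0,0.001],"rotation":[0,0,0]},{"claw":0.01,"delta_pos":[0,0,0.002],"rotation":[0,0,0]},{"claw":0.01,"delta_pos":[0,0,0.0025],"rotation":[0,0,0]},{"claw":0.01,"delta_pos":[0,0,0.0025],"rotation":[0,0,0]}]'
python3 - <<'E'
from h import *
f=[]
for i in range(4):
    manip.camera("wrist"); s=manip.read_state(); f.append(np.r_[s["eef_pos"],s["wrist_force"]])
print(np.round(f,2))
E
```

```text
clock: 13.15
eef_pos: [652.7, -67.0, 115.3]
eef_rot: [3.14, -0.001, 1.29]
wrist_force: [-1.3, -0.6, 5.0]
finger_gap: 20.2
[[ 6.5276e+02 -6.6930e+01  1.1535e+02 -2.1400e+00  8.8000e-01  4.6600e+00]
 [ 6.5275e+02 -6.6960e+01  1.1537e+02 -1.4600e+00  1.4000e-01  4.0700e+00]
 [ 6.5275e+02 -6.6940e+01  1.1533e+02 -2.2000e+00  1.0200e+00  4.4000e+00]
 [ 6.5273e+02 -6.6960e+01  1.1534e+02 -1.5400e+00 -9.0000e-02  5.3600e+00]]
```

```bash
python3 -m pendant '[{"claw":0.01,"delta_pos":[0,0,0.001],"rotation":[0,0,0]},{"claw":0.01,"delta_pos":[0,0,0.002],"rotation":[0,0,0]},{"claw":0.01,"delta_pos":[0,0,0.002],"rotation":[0,0,0]},{"claw":0.01,"delta_pos":[0,0,0.002],"rotation":[0,0,0]}]'
python3 - <<'E'
from h import *
f=[]
for i in range(6):
    im=manip.camera("wrist"); s=manip.read_state(); f.append(np.r_[s["eef_pos"],s["wrist_force"]])
print(np.round(np.mean(f,0),2),s["finger_gap"],s["clock"])
cv2.imwrite("pics/w10.png",im[:,:,::-1])
im2=manip.camera("scene"); t=manip.camera("top")
a=cv2.resize(im[190:310,250:410,::-1],None,fx=2.5,fy=2.5,interpolation=cv2.INTER_CUBIC)
b=cv2.resize(im2[140:240,240:373,::-1],None,fx=3,fy=3,interpolation=cv2.INTER_CUBIC)
cv2.imwrite("pics/w10c.png",np.hstack([a[:300],b[:300]])); cv2.imwrite("pics/top10.png",t[:,:,::-1])
m=manip.camera_model("wrist")
p=onz(m,280+291/6,215+343/6,113.4+27.1,wristT(s)); print(totool(s,p)*1000)
c=cv2.resize(im[215:305,280:380,::-1],None,fx=6,fy=6,interpolation=cv2.INTER_CUBIC); cv2.imwrite("pics/w10d.png",c)
E
```

```text
clock: 13.85
eef_pos: [652.8, -67.0, 113.4]
eef_rot: [3.14, -0.001, 1.29]
wrist_force: [-1.5, 0.7, 4.7]
finger_gap: 20.5
[652.76 -66.96 113.44  -2.63   0.92   5.54] 20.56878305448924 14.15
[  0.47127738  -0.29767083 -27.04500159]
```

View pics/w10c.png

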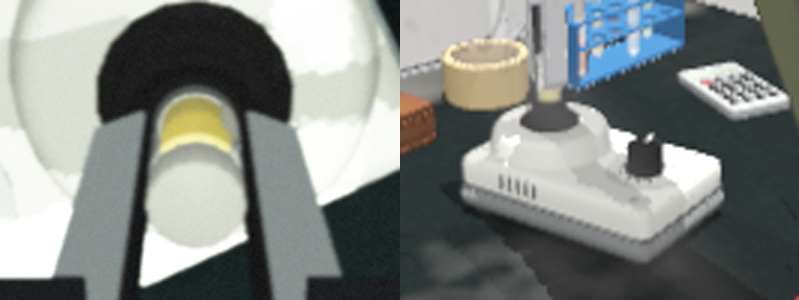

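View pics/w10d.png

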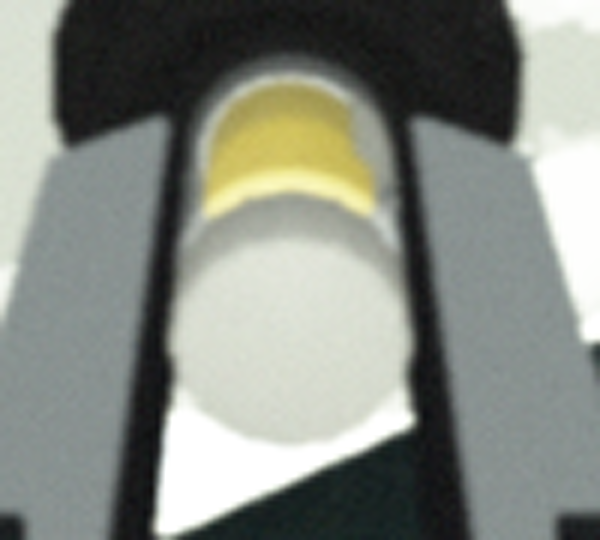

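View pics/top10.png

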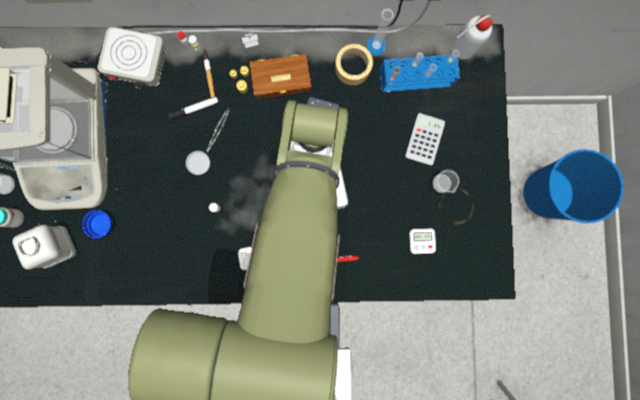

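The wrist view shows the vial upright between the pads with its base in the cup. The cap is at (328,272), close to where it sat after the grasp. Depth by pose is about 5 mm, and the mean spring force of 5.5 N agrees, so I'm handing in.

```bash
python3 - <<'E'
from cell import manip
s=manip.read_state(); print(s["eef_pos"].round(2),s["wrist_force"].round(1),s["clock"])
print(manip.sign_off())
E
```

```text
[652.77 -66.94 113.44] [-2.8  0.9  5.7] 14.25
the job is handed in; nothing more can be done
None
```

I set the knob to the heavy mark and let go. I then picked up the leftmost vial, stood it in the rubber cup and pressed it to about half travel. I handed the job in while still holding it there, at 14.25 s on the robot's clock; sign-off gave no verdict.

- **Knob:** after release, the pointer read between −67° and −70° in world angle, and the heavy mark about −69° to −70°. One earlier, overexposed view read −71°. All readings are within about 2° of the mark.
- **Press depth:** the vial touched the cup floor at about 118.3 mm TCP height, and the final height is 113.4 mm, so the cup is about 5 mm down. The mean upward force of 5.5 N implies about 4.5 mm, so the two checks roughly agree, and the force stayed well short of the 9 N at the stop.
- **Vial in the gripper:** it looked upright. The cap edge moved by about 1.6 pixels against the view taken after the grasp, which may be glare or a very slight tilt. A small sideways force of 2 to 3 N remained, probably from the cup wall.
- **Other objects:** I moved nothing else. In the last top view the petri dish, timer, beaker and inner vial were where they started. The arm hid part of the pen and weighing boat, so I could not check those fully.

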